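Hold back the sprung steady roller of the lathe

ROBOT

A 6-joint arm with a two-finger parallel gripper is mounted at the origin on the work surface. World frame = base frame: x ahead of the robot, y to its left, z up, the work surface at z = 0. Lengths are in mm, angles in degrees, forces in N, time in s.
With the tool pointing down it reaches from about 300 to 850 mm from the base axis. Payload 4.2 kg.
Tool frame: the origin (TCP) lies midway between the tips of the shut fingers; the grasp point (between the pads) lies 19 mm behind it; z points along the fingers, x is the direction in which the jaws open and shut, and the axes are right-handed (so a half turn about z gives the same grasp; the last joint's range is limited). The gripper opens to 91 mm and grips with 3 to 60 N. Pads are 32 mm wide; open, the fingers measure 118 mm over their backs; the gripper's body (76 mm by 178 mm) begins 60 mm behind the grasp point.
Start: joints at [-77.464, 18.312, 89.639, -0, 72.044, -1.146], TCP at [136.011, -558.699, 213.976] pointing down, gripper open.
Joint ranges: [-177.97, 177.97], [-48.28, 115.42], [12.27, 149.76], [-77.06, 257.06], [2.81, 150.46], [-146.56, 146.56]. Speed limits (degrees/s): [147.25, 147.25, 180, 180, 180, 180].

INTERFACE

Orientations are given as [roll, pitch, yaw] about the fixed x, y, z axes, in that order (R = Rz(yaw) Ry(pitch) Rx(roll)).
In Python, from workcell import monitor, vision, job, models gives the robot as it stands.
- The arm moves only by the shell command python3 -m creep 'ROWS' [FORCE]. ROWS is text: rows parted by semicolons, each of 7 numbers parted by spaces: the shift along the world's x, y, z in cm, then the turn, a rotation vector about the world's x, y, z in rad, then the gripper's target within -1 to 1 (shut at 1, half-way at 0, fully open at -1). In form: tx ty tz ax ay az hand; .... A call has 1 to 12 rows; each row shifts and turns the pose as measured when the row begins; what a row does not reach is not made up. A row lasts 1/12 s, in which the tool goes at most 41.7 mm and 7.16 degrees, less where a joint would pass 70% of its speed; a pose out of reach is approached as far as the arm can. A call is refused whole if a number of a shift passes 4.17 or a number of a turn 0.125, either way. A call with a gripper value outside its range is refused whole. The fingers move at their own pace and stop on an object; FORCE is the grip in N (left out, the last holds). Time passes only in rows, so rows that do not move let the fingers close. It gives the time, the measured TCP pose, the force and the opening at its end, in the units of the state.
- monitor.state(): the state, without advancing time (a new reading comes with each control period).
- vision.grab_frame(name): name is "scene" or "top" or "wrist"; returns a dict with "img" (384x512x3 uint8, red, green, blue), "mtx" (3x3 intrinsics, pixels), "view" (4x4, takes a point from world to camera coordinates). Camera axes: x right, y down, z forward; pixel columns grow to the right and rows downward; lengths in mm; the calibration is good to about 2 mm. A picture is of the moment at which its call begins. There is no depth.
- job.job_done(): hands the job in, once; it reports no verdict.
Trained networks look in the newest picture that a camera, given by its name, has taken for a name from the list of things; names that differ only in an ending like _2 or _b are one class to them, and where a whole thing is asked for, a point or a joint stands for the part that bears it (a point fixed in the world has none). Each returns a list of dicts, best first, with "confidence" (0 to 1); they miss things now and then, are a little off and sometimes report something else, mostly with a low value. They report only what shows in the picture. A call takes as long as a camera call.
- models.search_frame(camera, query): "rect" ([left, top, right, bottom] in pixels, round what is visible of it).
- models.mark_of(camera, query): "at" ([column, row] in pixels: a listed point, or the origin of a listed thing).
The state is a dict: "time_s": time; "qpos": joint angles; "qvel": joint speeds; "effort": joint torques, N m; "ee_pos": TCP position; "ee_rot": TCP orientation; "force": force on the tool from outside, world axes, zero at the start; "torque": the same for the moment, N m; "gripper_width": finger opening in mm.
Only numpy, scipy, OpenCV 4.12 (cv2) and the standard library are available. Lean on these libraries where they do the work, as an engineer would, in place of code of your own. Each camera call takes 0.05 s, during which the arm holds its last target.

TASK

The baluster on the lathe is finished and your workmate is about to lift it out. First turn the lathe's red isolator handle to off; only then pull the sprung roller rod of the steady out by its black knob until the whole red ring on the rod has just come out of the brass mouth of its sleeve, and keep holding it there against the spring: the program finishes while still holding the knob. Leave the tools and other things on the bench where they lie.

Things in the scene. Friction and masses are not known exactly. Their poses are not given: they have to be found in the camera images.
- lathe: Green bench wood lathe, fixed. Origin on the bench below the middle of the spindle axis; y along the spindle to the headstock, -x side = turner's (robot's) side. Bed 1000 long, 135 wide, top 115 above the bench; spindle axis 245 high. Headstock 170 wide, y 300 to 540, top 332; tailstock y -500 to -265, lever top 325. Tool rest at x -85, y -290 to -160, top 249. A baluster is held between centres
- steady: Blue three-roller steady clamped across the lathe bed, fixed. Origin on the bed top below the spindle axis; axes as the lathe's. Front post at x -125 to -153, 36 wide, top 276 above the bench; back post x 125 to 153, top 311. From the front post a round spring sleeve (31 diameter; brass end cap 37) points level to -x, 245 above the bench, mouth at x -191; the roller rod slides in it
- sleeve_mouth (a point): Centre of the open mouth of the sleeve's brass cap, 245 above the bench. Its x axis is the sleeve's axis; the rod is pulled along its -x, level, towards the robot's side
- red_ring (a point): Inner edge (last to come out) of the 8 mm wide red ring on the 14 mm steel rod, on the rod's axis; moves with the rod. At home 36 mm inside the mouth (hidden); level with the mouth when the rod is 36 mm out, the whole ring just showing
- roller_rod: Sprung roller rod with its black pull knob; slides level along the steady's -x, 0 to 52 mm. Spring 6 N at home, 13 N at the ring, friction 0.5 N; let go, it slides home. Origin on the rod's axis at the back face of the knob's head, at home 41 mm outside the mouth. Head: disc 38 diameter, from the origin 18 mm to -x. Neck: round, 17 diameter, from the head 40 mm to +x
- knob_neck (a point): Point on the axis of the knob's neck, 18 mm behind (+x of) the head, 245 above the bench: can be pinched from above with the fingers closing along the lathe's y; pulled to -x the fingers then bear on the back of the head
- supply_box: Grey supply box 130 x 130 x 85 mm screwed to the bench, origin under its centre; on its top a yellow plate with the isolator in the middle. Green dot on its +x side = on, white dot on its +y side = off
- isolator (a joint): Angle of the red isolator handle, rad: 0 = on (as at the start), 1.571 = off (a quarter turn counter-clockwise seen from above). Over-centre spring: it takes 0.2 N m to leave a detent, falling to nothing half way (0.785), and past that it snaps to the other end
- isolator_grip (a point): On the handle's vertical turning axis, 119 mm above the bench, 11 mm below the bar's top. The handle is an upright bar 64 long, 14 thick, 34 high (96 to 130 above the bench) on a disc of 38 mm diameter, 8 high. This point's x axis lies along the bar towards its pointer end (white stripe) and turns with it
- isolator_pointer (a point): Pointer end of the isolator's bar, 30 mm from the turning axis, at the same height
- gouge: Bystander: spindle gouge lying on the bench, 400 long along its y axis, pale handle to -y, 32 thick; origin under its middle
- roughing_gouge: Bystander: roughing gouge, 380 long along its y axis, dark handle to -y, 32 thick; origin under its middle
- chuck: Bystander: steel four-jaw chuck, 90 diameter, 58 high, origin under its centre
- cup: Bystander: small dark turned bowl, 80 diameter, 60 high, origin under its centre
- wax_jar: Bystander: amber wax jar, 64 diameter, 70 high, origin under its centre
- sanding_block: Bystander: cork sanding block 60 x 100 x 24 mm, origin under its centre
- callipers: Bystander: steel outside callipers lying flat, about 100 x 130 mm, 12 high, origin under the middle

How it is judged:
By the outcome, as a careful person would: the job done as asked, in the order asked, and still so for the second after the job is handed in, while the arm keeps its last pose, push and grip.
It also fails if it takes over 51 s, if anything falls off the work surface, if the arm or the gripper's body presses on something with over 40 N, if the wrist force passes 120 N, or if a joint passes its speed limit or range.

## Working session

There is one attempt and no reset: what is moved stays moved. The work goes in short steps, Python scripts to look and compute and a shell command to move; the robot and the scene stay as the last step left them, time stands still between calls to the robot, and variables do not carry over. Pictures are saved under pics/ and viewed, and the job is handed in when it is done.

```bash
ls; mkdir -p pics; python3 - <<'E'
from workcell import monitor, vision, job, models
import cv2
print(monitor.state())
for c in ["scene","top","wrist"]:
    f=vision.grab_frame(c); cv2.imwrite(f"pics/a_{c}.png",cv2.cvtColor(f["img"],cv2.COLOR_RGB2BGR))
    for q in ["sleeve_mouth","knob_neck","roller_rod","isolator_grip","isolator_pointer","supply_box","steady","lathe","cup","wax_jar","chuck"]:
        r=models.mark_of(c,q)[:2]; print(c,q,[(x["at"],round(x["confidence"],2)) for x in r])
E
```

```text
pics
{'time_s': 0.0, 'qpos': array([-7.74646879e+01,  1.83507412e+01,  8.97071759e+01,  1.45171575e-03,
        7.20428899e+01, -1.14756386e+00]), 'qvel': array([ 0.06430487,  0.04244956,  0.01942625, -0.1343458 ,  0.09461144,
       -0.01980025]), 'effort': array([ 6.78480192e-04, -4.12463343e+01, -2.31976962e+01,  7.28923618e-02,
        4.57210641e-02, -1.62722918e-04]), 'ee_pos': array([ 135.89714027, -558.18687471,  213.12408107]), 'ee_rot': array([-1.79996601e+02,  1.00759199e-01, -7.63175698e+01]), 'force': array([0.55178397, 0.2417996 , 0.46663016]), 'torque': array([ 0.00247928, -0.01271449, -0.04093508]), 'gripper_width': 91.09463530066922}
scene sleeve_mouth [([248.2, 187.2], 0.56)]
scene knob_neck [([252.0, 184.0], 0.82), ([234.2, 196.6], 0.36)]
scene roller_rod [([258.4, 176.6], 0.82)]
scene isolator_grip [([378.0, 276.0], 0.59), ([250.9, 186.3], 0.59)]
scene isolator_pointer [([366.0, 281.5], 0.86)]
scene supply_box [([368.4, 296.8], 0.62)]
scene steady [([188.3, 267.9], 0.69)]
scene lathe [([175.3, 277.0], 0.66)]
scene cup [([169.3, 149.5], 0.95)]
scene wax_jar [([238.8, 138.2], 0.56), ([179.7, 277.1], 0.49)]
scene chuck [([206.7, 137.3], 0.89)]
top sleeve_mouth [([223.9, 171.3], 0.75)]
top knob_neck [([227.2, 176.5], 0.78)]
top roller_rod [([222.5, 184.2], 0.9)]
top isolator_grip [([117.9, 220.8], 0.63)]
top isolator_pointer [([119.7, 208.4], 0.5)]
top supply_box [([128.4, 225.3], 0.8)]
top steady [([219.6, 121.2], 0.56)]
top lathe [([248.4, 129.1], 0.94)]
top cup [([366.2, 209.6], 0.91)]
top wax_jar [([337.1, 274.4], 0.67)]
top chuck [([363.3, 258.2], 0.73), ([364.5, 210.6], 0.36)]
wrist sleeve_mouth []
wrist knob_neck []
wrist roller_rod []
wrist isolator_grip []
wrist isolator_pointer []
wrist supply_box []
wrist steady []
wrist lathe []
wrist cup []
wrist wax_jar []
wrist chuck []
```

View pics/a_scene.png

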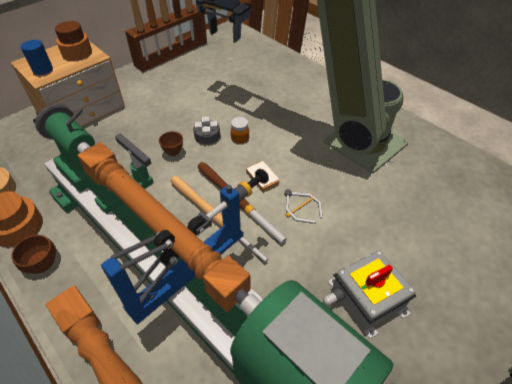

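View pics/a_top.png

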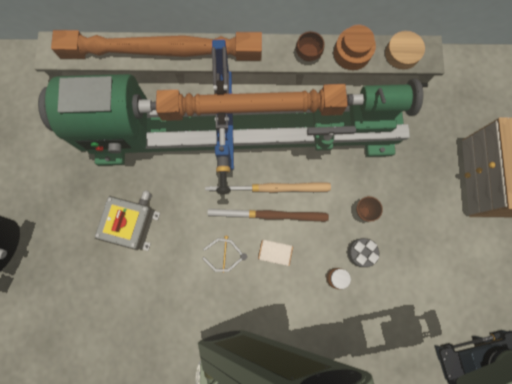

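```bash
cat > h.py <<'E'
import numpy as np
from workcell import monitor, vision, job, models
from scipy.optimize import least_squares
def proj(f,p):
    c=f["view"]@np.append(p,1); u=f["mtx"]@c[:3]; return u[:2]/u[2]
def onz(f,uv,z):
    V=f["view"];R=V[:3,:3];t=V[:3,3];o=-R.T@t
    d=R.T@np.linalg.solve(f["mtx"],[uv[0],uv[1],1]); return o+d*(z-o[2])/d[2]
E
python3 - <<'E'
from h import *
for c in ["scene","top"]:
    f=vision.grab_frame(c); V=f["view"]; print(c,"cam at",-V[:3,:3].T@V[:3,3])
    for q,z in [("sleeve_mouth",245),("knob_neck",245),("roller_rod",245),("isolator_grip",119),("isolator_pointer",119),("supply_box",0),("steady",115),("lathe",0)]:
        for r in models.mark_of(c,q)[:2]: print(c,q,r["at"],r["confidence"],onz(f,r["at"],z).round(0))
E
```

```text
scene cam at [956.91980528 465.85027025 914.88506863]
scene sleeve_mouth [245.4, 185.3] 0.66 [571.  27. 245.]
scene knob_neck [254.6, 182.5] 0.65 [550.  35. 245.]
scene knob_neck [237.4, 133.8] 0.27 [ 468. -115.  245.]
scene roller_rod [261.3, 177.4] 0.82 [528.  34. 245.]
scene roller_rod [189.8, 268.3] 0.36 [790. 110. 245.]
scene isolator_grip [377.2, 275.9] 0.82 [463. 344. 119.]
scene isolator_pointer [364.6, 283.2] 0.9 [499. 336. 119.]
scene supply_box [368.5, 297.9] 0.94 [455. 347.   0.]
scene steady [190.5, 266.8] 0.67 [754.  39. 115.]
scene lathe [214.3, 220.1] 0.69 [584. -96.   0.]
scene lathe [176.3, 274.8] 0.62 [766. -28.   0.]
top cam at [ 331.14301419  -44.02645163 1256.81265501]
top sleeve_mouth [223.3, 168.4] 0.69 [580.  31. 245.]
top sleeve_mouth [267.4, 214.0] 0.43 [460. -86. 245.]
top knob_neck [225.2, 181.2] 0.7 [545.  25. 245.]
top roller_rod [221.9, 185.8] 0.67 [533.  33. 245.]
top roller_rod [223.4, 172.3] 0.62 [569.  30. 245.]
top isolator_grip [114.3, 219.1] 0.45 [456. 352. 119.]
top isolator_grip [222.6, 186.4] 0.37 [556.  41. 119.]
top isolator_pointer [117.9, 208.4] 0.76 [488. 344. 119.]
top supply_box [129.6, 222.7] 0.87 [458. 343.   0.]
top steady [223.1, 120.6] 0.73 [762.  44. 115.]
top lathe [248.7, 132.4] 0.62 [765. -33.   0.]
```

The scene and top views show the isolator near (376,276) scene / (119,219) top, and the knob near (260,178) scene / (222,190) top. I'll zoom in on both.

```bash
python3 - <<'E'
import cv2,numpy as np
s=cv2.imread("pics/a_scene.png");t=cv2.imread("pics/a_top.png")
def crop(i,x,y,w,h,k): return cv2.resize(i[y:y+h,x:x+w],None,fx=k,fy=k,interpolation=cv2.INTER_NEAREST)
a=np.hstack([crop(s,320,235,100,75,4),crop(s,200,155,100,75,4)])
b=np.hstack([crop(t,80,185,100,75,4),crop(t,180,135,100,75,4)])
cv2.imwrite("pics/zoom.png",np.vstack([a,b]))
E
```

```text
(no output)
```

View pics/zoom.png

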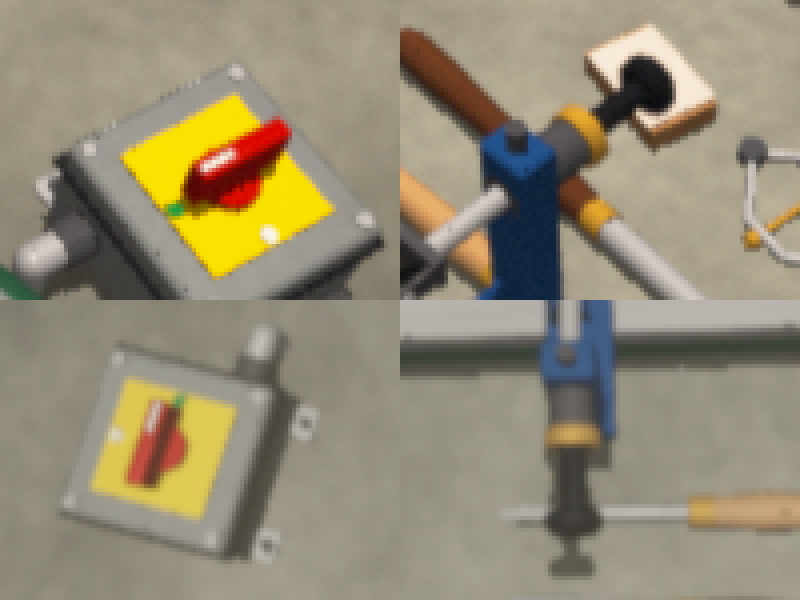

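```bash
python3 - <<'E'
from h import *
import cv2
for c in ["scene","top"]:
    f=vision.grab_frame(c); im=f["img"]; hsv=cv2.cvtColor(im,cv2.COLOR_RGB2HSV)
    m=cv2.inRange(hsv,(24,110,90),(35,255,255))
    n,l,st,ce=cv2.connectedComponentsWithStats(m); k=1+np.argmax(st[1:,4])
    pts=np.argwhere(l==k)[:,::-1].astype(np.float32)
    w=np.array([onz(f,p,86)[:2] for p in pts],np.float32)
    r=cv2.minAreaRect(w); print(c,"plate",r, st[k])
    r=((im[...,0]>110)&(im[...,1]<70)&(im[...,2]<70)).astype(np.uint8)
    n,l,st,ce=cv2.connectedComponentsWithStats(r); k=1+np.argmax(st[1:,4]);print("red",st[k],ce[k])
    b=cv2.inRange(hsv,(15,110,60),(26,255,255)); n,l,st,ce=cv2.connectedComponentsWithStats(b)
    for k in range(1,n):
        if st[k,4]>15: print("brass",st[k],ce[k])
    if c=="top":
        # bed bright edges
        for col in [160,200,280,300,370,400]:
            print(col,[int(x) for x in im[124:152,col].mean(1)])
E
```

```text
scene plate ((454.0750732421875, 343.4750671386719), (85.98170471191406, 86.4386978149414), 75.40641784667969) [351 259  52  45 884]
red [367 265  26  16 110] [382.1        271.72727273]
brass [131   0  12  31 156] [136.76282051  14.88461538]
brass [160   0   8  21 101] [163.54455446   9.41584158]
brass [186   0   6  12  51] [188.74509804   5.68627451]
brass [263   0  15  39 297] [269.70707071  17.        ]
brass [309   0   8   5  33] [312.90909091   1.63636364]
brass [203   3  18   6  33] [210.15151515   5.90909091]
brass [  11   43  100   69 1798] [54.54115684 70.30088988]
brass [77 80  6  6 28] [79.5        82.32142857]
brass [84 97  5  5 22] [85.90909091 98.90909091]
brass [ 89 112   6   5  21] [ 91.61904762 113.76190476]
brass [232 130  17  11  79] [239.5443038  134.67088608]
brass [  0 167  15  25 238] [  5.29411765 179.94117647]
brass [171 176  43  37 454] [190.85242291 194.02863436]
brass [239 181  13  15  97] [246.34020619 186.93814433]
brass [292 198  21  15  53] [301.79245283 204.75471698]
brass [244 204  10  11  62] [248.24193548 208.41935484]
brass [212 213  11  13  85] 
[... 796 characters left out ...]
71, 145, 104, 81, 67, 60, 59, 64]
200 [59, 59, 59, 60, 59, 63, 92, 140, 168, 174, 176, 177, 176, 175, 174, 174, 175, 176, 174, 161, 131, 96, 78, 65, 60, 61, 69, 78]
280 [60, 61, 62, 86, 135, 167, 176, 179, 179, 180, 179, 178, 177, 177, 178, 178, 172, 147, 106, 83, 73, 62, 60, 66, 75, 80, 93, 121]
300 [59, 60, 68, 100, 143, 168, 174, 176, 177, 176, 175, 175, 176, 176, 176, 171, 151, 110, 85, 75, 63, 61, 64, 72, 80, 83, 83, 83]
370 [99, 99, 96, 89, 77, 64, 58, 74, 119, 158, 175, 179, 179, 172, 147, 106, 83, 70, 59, 57, 64, 84, 100, 103, 103, 102, 103, 103]
400 [130, 157, 170, 174, 175, 175, 175, 174, 174, 175, 176, 173, 157, 125, 93, 81, 71, 69, 88, 114, 129, 132, 131, 130, 128, 128, 130, 132]
```

```bash
python3 - <<'E'
from h import *
f=vision.grab_frame("top"); s=vision.grab_frame("scene")
P=np.array([onz(f,(c,r),115)[:2] for c,r in [(160,145.6),(200,144.3),(300,140.8),(280,141.7),(400,137.1)]])
print(P.round(1)); k=np.polyfit(P[:,1],P[:,0],1); yaw=np.arctan(-k[0]); print("yaw",np.degrees(yaw))
ux=np.array([np.cos(yaw),np.sin(yaw)])
# axis line: cap centroid in both views at z 245 axis-ish
for fr,uv in ((f,(222.9,168.4)),(s,(246.3,186.9))):
    for z in (245,255,263): print(z,onz(fr,uv,z).round(1))
c=onz(f,(222.9,168.4),257)[:2]
xf=np.polyval(k,c[1]); 
# point on front edge along axis
d=(c-np.array([xf,c[1]]))@ux; print("cap dist from bed front",d,"mouth expected -123.5")
front=c-ux*d; mouth=front-123.5*ux; print("mouth",mouth)
for nm,o in (("mouth",0),("neck",-23),("headback",-41),("headfront",-59)):
    p=np.append(mouth+o*ux,245); print(nm,p.round(1),"top",proj(f,p).round(1),"scene",proj(s,p).round(1))
E
```

```text
[[ 680.2  232.4]
 [ 685.7  112.2]
 [ 700.2 -189.1]
 [ 696.7 -128.7]
 [ 715.4 -491.4]]
yaw 2.783841609000285
245 [579.9  31.6 245. ]
255 [577.5  30.9 255. ]
263 [575.5  30.3 263. ]
245 [572.4  32.2 245. ]
255 [578.1  38.7 255. ]
263 [582.7  43.9 263. ]
cap dist from bed front -112.5278857022417 mouth expected -123.5
mouth [566.00177112  30.20752983]
mouth [566.   30.2 245. ] top [223.3 173.5] scene [247.8 184.9]
neck [543.   29.1 245. ] top [223.5 182.1] scene [254.9 179.5]
headback [525.1  28.2 245. ] top [223.7 188.8] scene [260.3 175.4]
headfront [507.1  27.3 245. ] top [223.9 195.6] scene [265.6 171.3]
```

Isolator axis is about (453.5,343.5) with box yaw about -14.4°. The knob neck is about (545,31) with lathe yaw about 2.8°. First I'll raise the arm and travel to a waypoint in front of the lathe.

```bash
python3 -m creep '1.9 3.3 2 0 0 -0.035 -1;1.9 3.3 2 0 0 -0.035 -1;1.9 3.3 2 0 0 -0.035 -1;1.9 3.3 2 0 0 -0.035 -1;1.9 3.3 1.5 0 0 -0.035 -1;1.9 3.3 1 0 0 -0.035 -1;1.9 3.3 0.5 0 0 -0.035 -1;1.9 3.3 0 0 0 -0.035 -1;1.9 3.3 0 0 0 -0.035 -1;1.9 3.3 0 0 0 -0.035 -1;1.9 3.3 0 0 0 -0.035 -1;1.9 3.3 0 0 0 -0.035 -1'
```

```text
time_s: 3.9
ee_pos: [364.3, -154.4, 325.7]
ee_rot: [-179.4, -0.0, -102.4]
force: [0.8, -0.9, 0.3]
gripper_width: 91.2
```

```bash
python3 -m creep '0.75 4.1 0 0 0 0 -1;0.75 4.1 0 0 0 0 -1;0.75 4.1 0 0 0 0 -1;0.75 4.1 0 0 0 0 -1;0.75 4.1 0 0 0 -0.035 -1;0.75 4.1 0 0 0 0 -1;0.75 4.1 0 0 0 0 -1;0.75 4.1 -1 0 0 0 -1;0.75 4.1 -2 0 0 0 -1;0.75 4.1 -2 0 0 0 -1;0.75 4.1 -2 0 0 0 -1;0.75 4.1 -2 0 0 0 -1'
python3 - <<'E'
from h import *
import cv2
f=vision.grab_frame("wrist"); cv2.imwrite("pics/b_wrist.png",cv2.cvtColor(f["img"],cv2.COLOR_RGB2BGR))
for z,q in ((119,"isolator_grip"),(119,"isolator_pointer")):
    for r in models.mark_of("wrist",q)[:2]: print(q,r,onz(f,r["at"],z).round(1))
print(proj(f,[453.5,343.5,119]))
hsv=cv2.cvtColor(f["img"],cv2.COLOR_RGB2HSV)
m=cv2.inRange(hsv,(24,110,90),(35,255,255))
n,l,st,ce=cv2.connectedComponentsWithStats(m); k=1+np.argmax(st[1:,4])
pts=np.argwhere(l==k)[:,::-1]
w=np.array([onz(f,p,86)[:2] for p in pts],np.float32)
print(cv2.minAreaRect(w),st[k]); s=monitor.state(); print(s["ee_pos"],s["ee_rot"],s["qpos"],s["time_s"])
E
```

```text
time_s: 4.9
ee_pos: [449.8, 323.3, 251.2]
ee_rot: [-178.3, 0.5, -104.4]
force: [0.3, -0.4, 0.9]
gripper_width: 91.2
isolator_grip {'at': [232.4, 188.1], 'confidence': 0.81} [452.5 342.2 119. ]
isolator_pointer {'at': [229.9, 155.8], 'confidence': 0.63} [482.6 336.5 119. ]
[230.84221203 187.40427887]
((411.8437805175781, 334.98797607421875), (34.18766784667969, 12.198866844177246), 75.77735900878906) [235 211  33  12 307]
[449.08103651 322.80768308 249.31701021] [-178.52928078    0.30341339 -104.23352089] [ 35.0745901   14.53193394  89.89564627  -0.95245248  74.38546475
 139.55887485] 5.05
```

View pics/b_wrist.png

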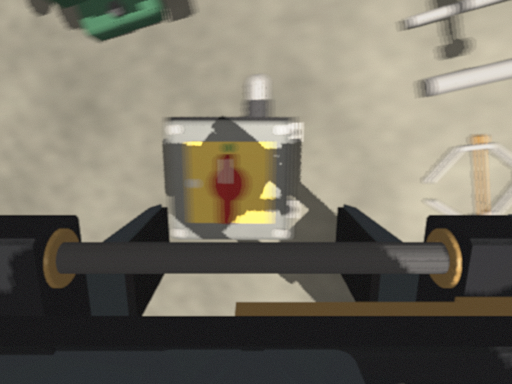

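The wrist view shows the red bar at (228,185). That agrees with the earlier fix to within 1–2 mm, at about (453,343). I'll align above it and descend.

```bash
python3 -m creep '0.2 1 -1 0 0.026 0 -1;0.2 1 -2 0 0 0 -1;0 0 -3 0 0 0 -1;0 0 -3 0 0 0 -1;0 0 -2 0 0 0 -1;0 0 0 0 0 0 -1'
```

```text
time_s: 5.55
ee_pos: [455.7, 339.7, 142.9]
ee_rot: [-179.5, 0.3, -104.4]
force: [-0.6, -0.3, -0.2]
gripper_width: 91.2
```

```bash
python3 -m creep '-0.2 0.35 -2 0 0.008 0 -1;0 0 -1.5 0 0 0 -1;0 0 -0.7 0 0 0 -1;0 0 0 0 0 0 -1'
```

```text
time_s: 5.88
ee_pos: [456.7, 341.1, 106.1]
ee_rot: [-179.6, 0.5, -104.6]
force: [-0.4, 0.0, 0.4]
gripper_width: 91.4
```

```bash
python3 -m creep '-0.35 0.2 -0.5 0 0 0 -1;0 0 0 0 0 0 -1;0 0 0 0 0 0 0.3;0 0 0 0 0 0 1;0 0 0 0 0 0 1;0 0 0 0 0 0 1;0 0 0 0 0 0 1;0 0 0 0 0 0 1;0 0 0 0 0 0 1;0 0 0 0 0 0 1' 30; python3 - <<'E'
from h import *
s=monitor.state(); print(s["force"],s["torque"],s["gripper_width"],s["qpos"])
E
```

```text
time_s: 6.72
ee_pos: [456.3, 344.6, 108.1]
ee_rot: [-179.2, 1.1, -104.7]
force: [0.2, 0.5, 0.0]
gripper_width: 40.9
[0.22095444 0.48669387 0.03173718] [ 0.03539541  0.01822099 -0.00988284] 40.90834269547638 [3.58966526e+01 2.23174520e+01 9.99808340e+01 2.26106644e-02
 5.63453436e+01 1.40567106e+02]
```

```bash
python3 -m creep '-0.25 -0.1 -0.9 -0.015 0.018 0 1;0 0 0 0 0 0 1;0 0 0 0 0 0 1;0 0 0 0 0 0 1;0 0 0 0 0 0 1' 30
```

```text
time_s: 7.13
ee_pos: [453.3, 343.3, 97.5]
ee_rot: [179.9, -0.2, -104.7]
force: [-1.7, -0.4, 3.1]
gripper_width: 14.0
```

Gripped at 14 mm, which matches the bar thickness. Now I'll turn it counter-clockwise.

```bash
python3 -m creep '0 0 0.3 0 0 0.05 1;0 0 0 0 0 0.12 1;0 0 0 0 0 0.12 1;0 0 0 0 0 0.12 1;0 0 0 0 0 0.12 1;0 0 0 0 0 0.12 1' 30
```

```text
time_s: 7.63
ee_pos: [453.3, 343.3, 97.5]
ee_rot: [179.8, -0.2, -66.1]
force: [-0.0, -0.4, -0.5]
gripper_width: 14.0
```

```bash
python3 -m creep '0 0 0.2 0 0 0.12 1;0 0 0 0 0 0.12 1;0 0 0 0 0 0.12 1;0 0 0 0 0 0.12 1;0 0 0 0 0 0.12 1;0 0 0 0 0 0.12 1;0 0 0 0 0 0.12 1' 30
```

```text
time_s: 8.22
ee_pos: [453.4, 343.3, 97.5]
ee_rot: [179.8, -0.1, -15.9]
force: [-0.2, -0.6, -0.3]
gripper_width: 14.1
```

```bash
python3 -m creep '0 0 0 0 0 0.05 1;0 0 0 0 0 0 1' 30;python3 - <<'E'
from h import *
s=monitor.state(); print(s["force"],s["torque"],s["ee_rot"])
E
```

```text
time_s: 8.38
ee_pos: [453.4, 343.2, 97.5]
ee_rot: [179.8, -0.1, -13.0]
force: [1.2, -0.4, 0.1]
gripper_width: 14.1
[ 1.21071223 -0.39669877  0.07600948] [ 0.03240659 -0.00184843 -0.90143481] [ 1.79847769e+02 -9.87886853e-02 -1.29695838e+01]
```

It is against the stop, with a -0.9 N·m reaction. I'll release and rise.

```bash
python3 -m creep '0 0 0 0 0 -0.03 -1;0 0 0 0 0 0 -1;0 0 0 0 0 0 -1;0 0 0 0 0 0 -1;0 0 0 0 0 0 -1;0 0 0 0 0 0 -1;0 0 2 0 0 0 -1;0 0 4 0 0 0 -1;0 0 4 0 0 0 -1;0 0 4 0 0 0 -1;0 -1 4 0 0 0 -1;0 -2 4 0 0 0 -1' ; python3 - <<'E'
from h import *
import cv2
f=vision.grab_frame("wrist"); cv2.imwrite("pics/c_wrist.png",cv2.cvtColor(f["img"],cv2.COLOR_RGB2BGR))
f=vision.grab_frame("scene"); cv2.imwrite("pics/c_scene.png",cv2.resize(cv2.cvtColor(f["img"],cv2.COLOR_RGB2BGR)[155:315,210:430],None,fx=3,fy=3))
E
```

```text
time_s: 9.38
ee_pos: [446.5, 312.0, 311.4]
ee_rot: [178.8, 0.8, -14.6]
force: [0.9, 1.1, -0.4]
gripper_width: 90.3
```

View pics/c_wrist.png

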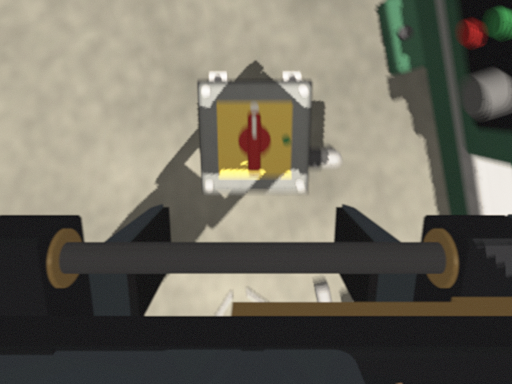

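View pics/c_scene.png

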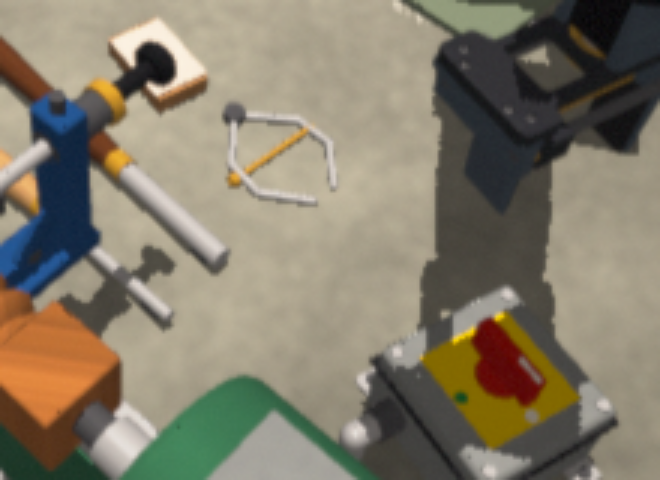

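The isolator bar's white stripe now points to the white dot, so it is off. Next I'll move to a view pose near the knob.

```bash
python3 -m creep '0.4 -2.4 0.3 0.017 -0.019 -0.105 -1;0.4 -2.4 0.2 0 0 -0.105 -1;0.4 -2.4 0.2 0 0 -0.105 -1;0.4 -2.4 0.2 0 0 -0.105 -1;0.4 -2.4 0.2 0 0 -0.105 -1;0.4 -2.4 0.2 0 0 -0.105 -1;0.4 -2.4 0.2 0 0 -0.105 -1;0.4 -2.4 0.2 0 0 -0.105 -1;0.4 -2.4 0.2 0 0 -0.105 -1;0.4 -2.4 0.2 0 0 -0.105 -1;0.4 -2.4 0.2 0 0 -0.105 -1;0.4 -1.6 0.2 0 0 -0.105 -1'; python3 - <<'E'
from h import *
import cv2
f=vision.grab_frame("wrist"); cv2.imwrite("pics/d_wrist.png",cv2.cvtColor(f["img"],cv2.COLOR_RGB2BGR))
np.savez("d.npz",**f)
for q in ("knob_neck","sleeve_mouth","roller_rod"):
    for r in models.mark_of("wrist",q)[:2]: print(q,r,onz(f,r["at"],245).round(1))
V=f["view"];print(-V[:3,:3].T@V[:3,3])
E
```

```text
time_s: 10.48
ee_pos: [494.7, 22.5, 337.2]
ee_rot: [-179.5, -0.5, -90.1]
force: [0.8, 0.6, -0.2]
gripper_width: 91.3
knob_neck {'at': [239.3, 127.0], 'confidence': 0.88} [548.   31.2 245. ]
sleeve_mouth {'at': [235.2, 97.7], 'confidence': 0.6} [570.2  34.1 245. ]
roller_rod {'at': [239.4, 152.5], 'confidence': 0.76} [527.9  31.3 245. ]
[557.8161684   23.61666933 509.76605221]
```

View pics/d_wrist.png

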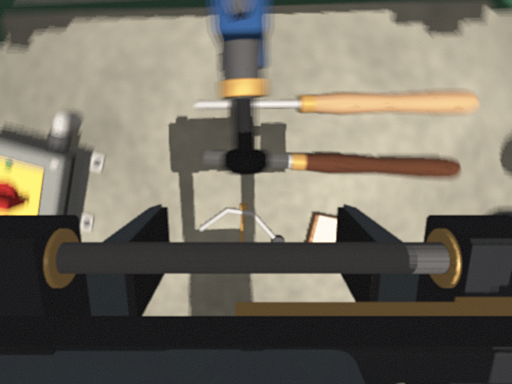

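```bash
python3 - <<'E'
import numpy as np,cv2
from h import onz,proj
f=np.load("d.npz"); im=f["img"]; g=im.astype(int).mean(2)
cv2.imwrite("pics/d_zoom.png",cv2.resize(cv2.cvtColor(im,cv2.COLOR_RGB2BGR)[70:185,190:310],None,fx=5,fy=5,interpolation=cv2.INTER_NEAREST))
for r in range(98,178,4):
    d=np.where(g[r,215:275]<40)[0]+215
    if len(d): 
        a,b=onz(f,(d[0]-.5,r),245),onz(f,(d[-1]+.5,r),245); print(r,d[0],d[-1],((a+b)/2).round(1)[:2],(a-b)[1].round(1))
for r in range(90,178): print(r,im[r,242] if r<115 or r>138 else '',end=' ')
E
```

```text
134 238 251 [542.6  27.1] 11.1
138 238 252 [539.4  26.7] 11.9
142 237 252 [536.3  27.1] 12.7
146 238 252 [533.1  26.8] 12.0
150 231 256 [529.9  28. ] 20.8
154 226 264 [526.7  26.8] 31.3
158 226 265 [523.5  26.4] 32.2
162 226 265 [520.3  26.4] 32.3
166 226 264 [517.   26.9] 31.5
170 232 261 [513.7  25.7] 24.3
90 [252 226 133] 91 [253 226 132] 92 [253 227 135] 93 [254 225 130] 94 [249 202 116] 95 [200 150  89] 96 [123 101  74] 97 [92 85 80] 98 [73 71 70] 99 [55 54 54] 100 [49 47 47] 101 [52 50 52] 102 [50 49 49] 103 [55 53 52] 104 [57 55 54] 105 [52 50 50] 106 [53 51 51] 107 [50 50 49] 108 [53 53 53] 109 [54 52 51] 110 [56 53 54] 111 [46 47 45] 112 [53 52 51] 113 [51 52 51] 114 [51 50 50] 115  116  117  118  119  120  121  122  123  124  125  126  127  128  129  130  131  132  133  134  135  136  137  138  139 [20 21 23] 140 [23 22 21] 141 [19 17 18] 142 [21 21 20] 143 [22 20 21] 144 [16 17 17] 145 [24 25 26] 146 [21 20 21] 147 [22 22 24] 148 [21 20 22] 149 [20 21 20] 150 [19 21 22] 151 [14 14 13] 152 [20 19 20] 153 [25 25 24] 154 [19 18 20] 155 [23 23 24] 156 [19 19 19] 157 [17 16 18] 158 [22 20 23] 159 [22 16 18] 160 [19 21 21] 161 [18 18 16] 162 [23 24 25] 163 [17 15 18] 164 [23 20 23] 165 [19 18 19] 166 [20 21 22] 167 [24 25 23] 168 [23 24 22] 169 [20 20 21] 170 [21 21 21] 171 [21 20 21] 172 [16 14 18] 173 [27 25 25] 174 [51 49 45] 175 [76 75 67] 176 [89 85 77] 177 [90 86 77]
```

View pics/d_zoom.png

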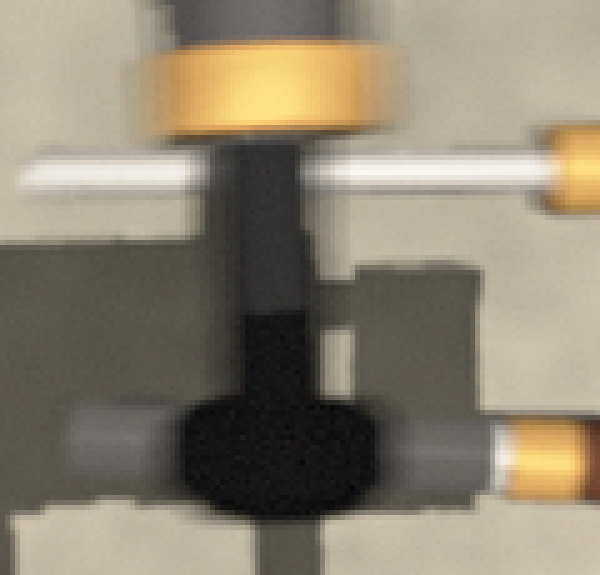

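```bash
python3 -m creep '0 0 0 0 0 0.03 -1;0 0 0 0 0 0 -1;0 0 0 0 0 0 -1;0 0 0 0 0 0 -1'; python3 - <<'E'
import numpy as np,cv2
from h import *
f=vision.grab_frame("wrist"); im=f["img"]; g=im.astype(int).mean(2); np.savez("e.npz",**f)
cv2.imwrite("pics/e_zoom.png",cv2.resize(cv2.cvtColor(im,cv2.COLOR_RGB2BGR)[70:190,180:300],None,fx=5,fy=5,interpolation=cv2.INTER_NEAREST))
print(monitor.state()["ee_pos"],monitor.state()["ee_rot"])
E
```

```text
time_s: 11.02
ee_pos: [493.6, 28.2, 335.9]
ee_rot: [-179.6, -0.3, -87.4]
force: [0.1, -0.0, 0.3]
gripper_width: 91.3
[493.64031134  28.25244985 335.88234438] [-179.63455574   -0.31879437  -87.40437099]
```

View pics/e_zoom.png

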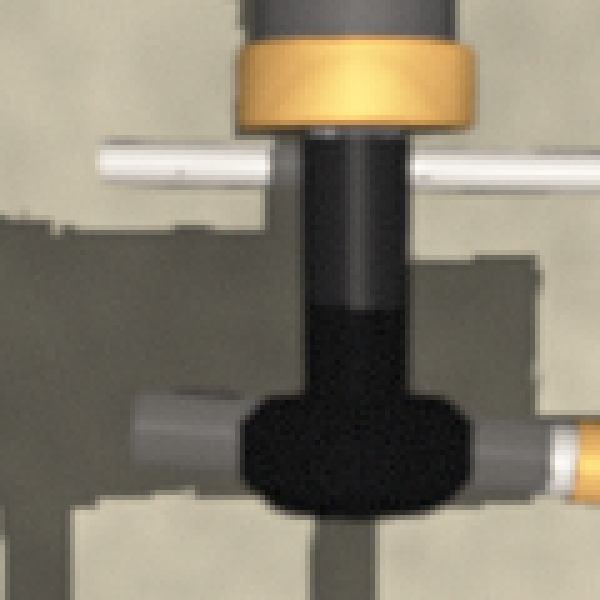

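```bash
python3 - <<'E'
import numpy as np
from h import onz,proj
f=np.load("e.npz")
for n,uv,z in (("neck",(251.2,125),245),("neck top",(251.2,125),253),("cap front top",(251.2,96.3),263),("cap front",(251.2,96.3),245),("head back",(251.2,149.5),245),("head max L",(227.8,160),245),("head front",(251.2,173),245)): print(n,onz(f,uv,z).round(1))
for p in ([567,31,245],[526,29,245],[508,28,245]): print(proj(f,p))
V=f["view"];print(-V[:3,:3].T@V[:3,3])
E
```

```text
neck [548.3  30.4 245. ]
neck top [548.5  30.4 253. ]
cap front top [569.   31.4 263. ]
cap front [569.8  31.4 245. ]
head back [529.1  29.6 245. ]
head max L [519.9  47.9 245. ]
head front [510.2  28.7 245. ]
[251.52420657 100.1511513 ]
[251.71381386 153.47928437]
[251.94313273 175.70987034]
[557.09312189  31.74454311 508.2927462 ]
```

Sharp picture: neck centre is at pixel (251,125), cap front at row 96 and head back at row 149.5. That puts the mouth at (569.3,31.4) and the head back at (529,29.6). I'll aim the pads at (548.5,30.5).

```bash
python3 -m creep '1.8 0.1 -1 0 0 0 -1;1.8 0.1 -1 0 0 0 -1;1.8 0 -1 0 0 0 -1;0 0 0 0 0 0 -1;0 0 0 0 0 0 -1'
```

```text
time_s: 11.48
ee_pos: [548.8, 32.7, 306.0]
ee_rot: [-179.5, -0.3, -87.2]
force: [-0.2, 0.3, -0.3]
gripper_width: 91.5
```

```bash
python3 -m creep '0 -0.2 -2 0.006 0.009 0 -1;0 0 -2 0 0 0 -1;0 0 -2 0 0 0 -1;0 0 -1 0 0 0 -1;0 0 -0.5 0 0 0 -1;0 0 0 0 0 0 -1'
```

```text
time_s: 11.98
ee_pos: [546.6, 32.0, 232.7]
ee_rot: [-179.7, 0.1, -87.1]
force: [-0.6, 0.0, 0.4]
gripper_width: 90.9
```

```bash
python3 -m creep '0.2 -0.15 -0.65 0 0 0 0.3;0 0 0 0 0 0 1;0 0 0 0 0 0 1;0 0 0 0 0 0 1;0 0 0 0 0 0 1;0 0 0 0 0 0 1' 50
```

```text
time_s: 12.48
ee_pos: [550.7, 30.5, 230.3]
ee_rot: [-179.2, 0.1, -87.1]
force: [-0.8, -0.3, 0.0]
gripper_width: 53.9
```

```bash
python3 -m creep '-0.25 0 -0.5 0 0.014 0 1;0 0 0 0 0 0 1;-0.05 0 -0.05 0 0 0 1;0 0 0 0 0 0 1;-0.05 0 0 0 0 0 1;0 0 0 0 0 0 1' 50
python3 - <<'E'
from h import *
import cv2
f=vision.grab_frame("wrist"); cv2.imwrite("pics/f_wrist.png",cv2.cvtColor(f["img"],cv2.COLOR_RGB2BGR)); np.savez("f.npz",**f)
s=monitor.state(); print(s["ee_pos"],s["force"],s["torque"],s["gripper_width"])
E
```

```text
time_s: 12.98
ee_pos: [548.4, 31.2, 225.0]
ee_rot: [-179.9, 0.2, -87.1]
force: [0.4, -0.3, 0.6]
gripper_width: 16.3
[548.40339683  31.19795371 224.97876269] [2.30773105 1.20664623 0.15661007] [ 0.17843533 -0.21166318 -0.12850782] 16.156357622550328
```

View pics/f_wrist.png

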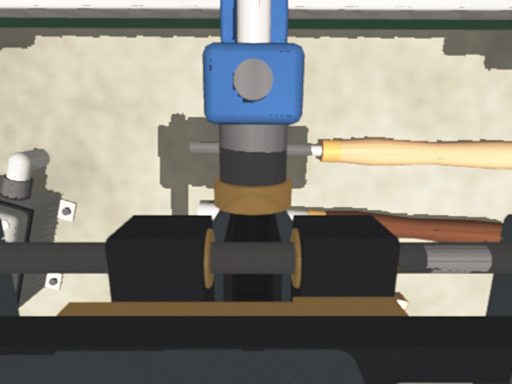

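The neck is gripped at 16.2 mm. I'll start pulling along the sleeve axis.

```bash
python3 -m creep '-0.7 -0.03 0 0 0 0 1;-0.7 -0.03 0 0 0 0 1;-0.7 -0.03 0 0 0 0 1;-0.4 -0.02 0 0 0 0 1;0 0 0 0 0 0 1' 60
python3 - <<'E'
from h import *
import cv2
f=vision.grab_frame("wrist"); cv2.imwrite("pics/g_wrist.png",cv2.resize(cv2.cvtColor(f["img"],cv2.COLOR_RGB2BGR)[90:270,160:360],None,fx=3,fy=3))
s=monitor.state(); print(s["ee_pos"],s["force"],s["torque"],s["gripper_width"])
E
```

```text
time_s: 13.45
ee_pos: [534.7, 30.5, 225.0]
ee_rot: [-178.3, 0.2, -87.2]
force: [8.3, 0.8, -2.7]
gripper_width: 15.8
[535.20607097  30.57836113 225.01759595] [ 8.93965981  0.71584588 -3.35256969] [ 0.11816708 -0.64559579 -0.0897503 ] 15.7356364594565
```

View pics/g_wrist.png

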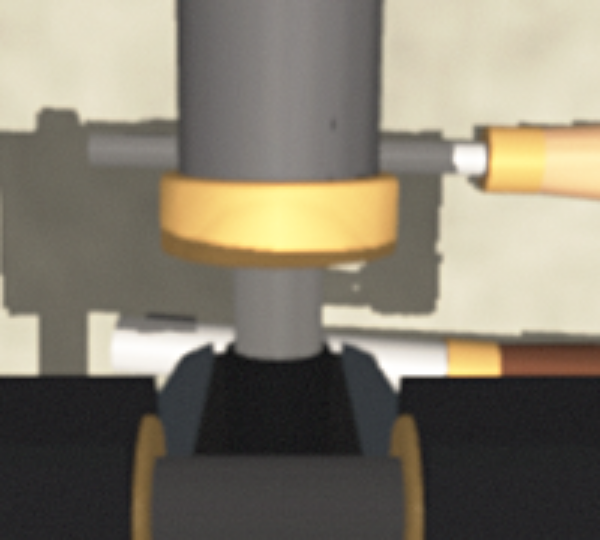

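```bash
python3 -m creep '-0.7 -0.03 0 0 0.03 0 1;-0.7 -0.03 0 0 0.01 0 1;-0.7 -0.03 0 0 0.005 0 1;-0.3 -0.02 0 0 0 0 1' 60
python3 - <<'E'
from h import *
import cv2
f=vision.grab_frame("wrist"); cv2.imwrite("pics/h_wrist.png",cv2.resize(cv2.cvtColor(f["img"],cv2.COLOR_RGB2BGR)[90:270,160:360],None,fx=3,fy=3))
s=monitor.state(); print(s["ee_pos"],s["ee_rot"],s["force"],s["torque"],s["gripper_width"])
E
```

```text
time_s: 13.83
ee_pos: [525.2, 30.2, 225.0]
ee_rot: [-179.1, 0.4, -87.2]
force: [10.1, 0.8, -6.5]
gripper_width: 15.6
[525.18451389  30.15938112 225.01893796] [-179.04294984    0.36628268  -87.24383977] [11.05653426  1.59172744 -5.87982705] [ 0.1532683  -1.48322452 -0.03667659] 15.875555672922461
```

View pics/h_wrist.png

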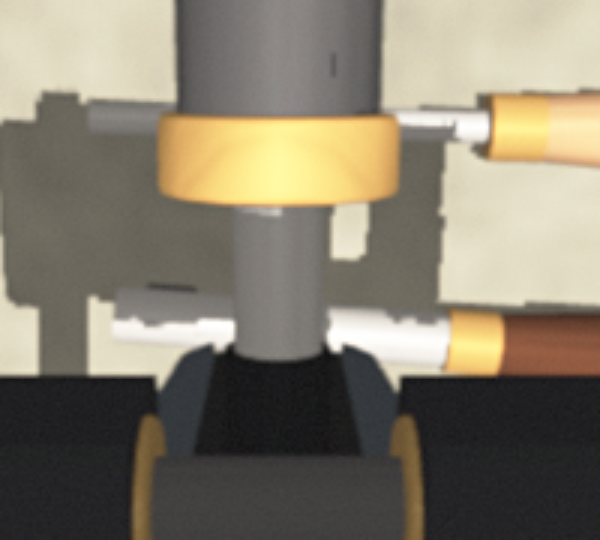

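```bash
python3 -m creep '-0.7 -0.03 0 0 0.012 0 1;-0.7 -0.03 0 0 0.008 0 1;-0.6 -0.03 0 0 0.008 0 1;-0.3 -0.02 0 0 0 0 1' 60
python3 - <<'E'
from h import *
import cv2
f=vision.grab_frame("wrist"); cv2.imwrite("pics/i_wrist.png",cv2.resize(cv2.cvtColor(f["img"],cv2.COLOR_RGB2BGR)[90:270,160:360],None,fx=3,fy=3))
s=monitor.state(); print(s["ee_pos"],s["ee_rot"],s["force"],s["torque"],s["gripper_width"])
E
```

```text
time_s: 14.22
ee_pos: [518.1, 29.9, 225.0]
ee_rot: [-178.6, 0.5, -87.3]
force: [11.7, 1.3, -6.2]
gripper_width: 15.9
[518.1251834   29.8928324  225.03158818] [-178.5508438     0.45007653  -87.26529918] [11.1956221   1.43971248 -8.17636102] [ 0.14021889 -1.47028295 -0.04707073] 15.598855154610607
```

View pics/i_wrist.png

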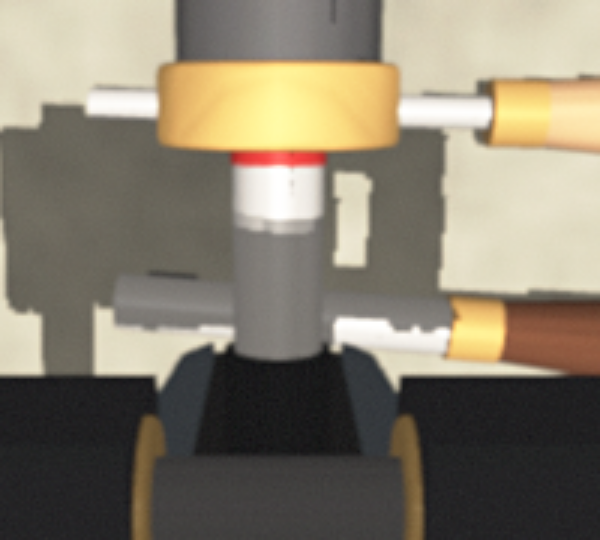

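```bash
python3 -m creep '-0.7 -0.03 -0.05 0 0.02 0 1;-0.7 -0.03 0 0 0.01 0 1;-0.6 -0.03 0 0 0.008 0 1' 60
python3 - <<'E'
from h import *
import cv2
f=vision.grab_frame("wrist"); cv2.imwrite("pics/j_wrist.png",cv2.resize(cv2.cvtColor(f["img"],cv2.COLOR_RGB2BGR)[90:270,160:360],None,fx=3,fy=3))
s=monitor.state(); print(s["ee_pos"],s["ee_rot"],s["force"],s["torque"],s["gripper_width"])
E
```

```text
time_s: 14.52
ee_pos: [512.0, 29.6, 225.0]
ee_rot: [-178.9, 0.5, -87.3]
force: [13.7, 1.8, -7.9]
gripper_width: 15.6
[511.66757713  29.63121456 225.03519115] [-178.9560633     0.55013943  -87.28989757] [12.97389453  1.14101499 -8.76026449] [ 0.1290589  -1.85445499 -0.10401691] 15.53495339264948
```

View pics/j_wrist.png

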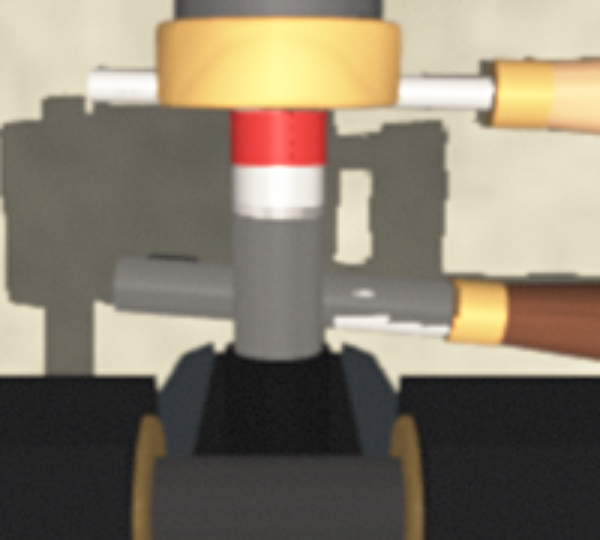

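```bash
python3 - <<'E'
from h import *
import cv2
for i in range(6):
    f=vision.grab_frame("wrist"); s=monitor.state(); print(s["time_s"],s["ee_pos"].round(2),s["ee_rot"].round(2),s["force"].round(1))
cv2.imwrite("pics/k_wrist.png",cv2.resize(cv2.cvtColor(f["img"],cv2.COLOR_RGB2BGR)[100:220,200:300],None,fx=6,fy=6)[:600])
E
```

```text
14.6167 [511.67  29.61 225.  ] [-178.98    0.55  -87.29] [13.6  2.  -7.9]
14.6667 [511.68  29.62 225.02] [-178.98    0.55  -87.29] [12.9  2.3 -7.9]
14.7167 [511.7   29.62 225.  ] [-178.99    0.55  -87.29] [12.4  1.1 -7.9]
14.7667 [511.71  29.62 225.03] [-178.99    0.55  -87.29] [12.2  1.2 -7.4]
14.8167 [511.75  29.64 225.03] [-178.98    0.55  -87.29] [12.4  1.3 -8.2]
14.8667 [511.72  29.63 225.01] [-178.99    0.55  -87.29] [12.7  1.5 -7.1]
```

View pics/k_wrist.png

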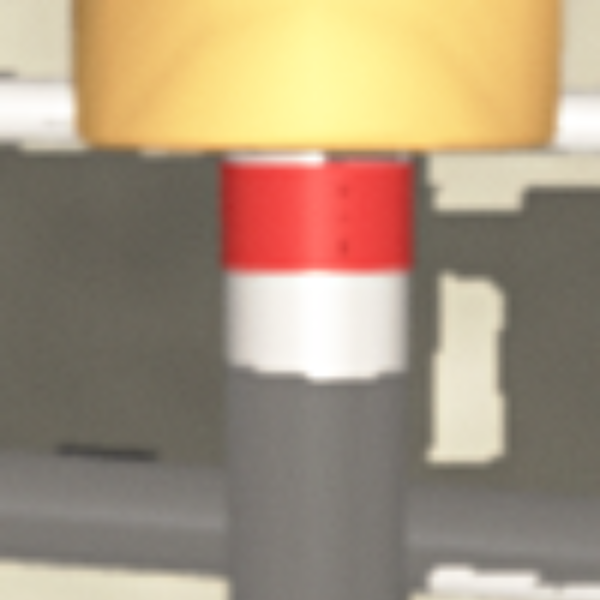

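The ring is now wholly out with about 1 mm of bare rod behind it, and the pose has been steady for 0.3 s. I'll make a final scene check, then hand in.

```bash
python3 - <<'E'
from h import *
import cv2
f=vision.grab_frame("scene"); cv2.imwrite("pics/l_scene.png",cv2.resize(cv2.cvtColor(f["img"],cv2.COLOR_RGB2BGR)[100:340,120:430],None,fx=2.5,fy=2.5)[:600])
E
```

```text
(no output)
```

View pics/l_scene.png

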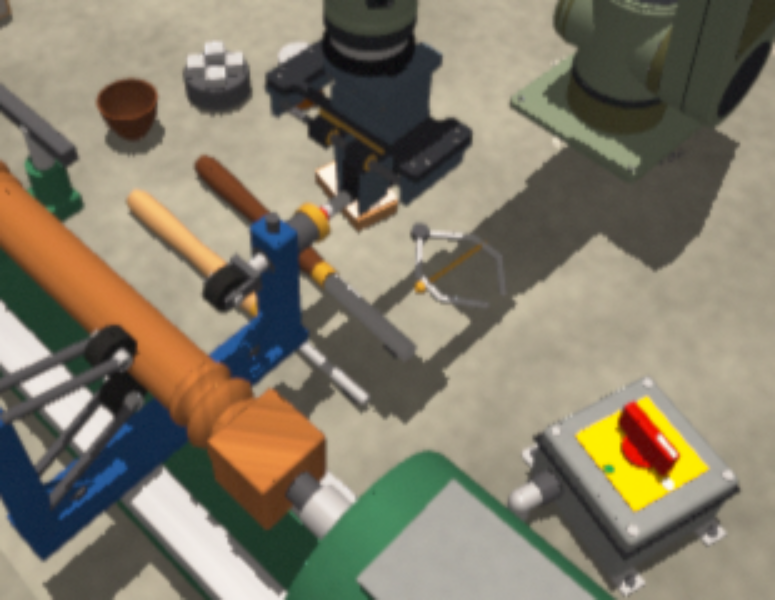

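The isolator still points to the white dot, the roller is retracted from the baluster with the red ring showing at the brass mouth, and the other things lie where they were.

```bash
python3 - <<'E'
from h import *
s=monitor.state(); print(s["ee_pos"],s["force"],s["gripper_width"],s["time_s"])
print(job.job_done())
E
```

```text
[511.73463643  29.64931327 225.01619901] [13.83097833  1.83300635 -7.50485243] 16.004800662507495 14.9167
the job is handed in; nothing more can be done
None
```

The isolator is off and the arm is holding the roller rod out with the whole red ring showing. I handed the job in at 14.9 s while still holding the knob.

- **Isolator:** I gripped the bar at 14 mm and turned it a quarter turn counter-clockwise. It went until it pressed on its stop, with about 0.9 N·m of reaction. The wrist and scene pictures both show the white stripe pointing to the white dot, and it was still there in the last picture.
- **Rod:** I pinched the knob's neck from above, closing the grip at 60 N. I then pulled it about 36.7 mm along the sleeve's axis.
- **Hold:** The last wrist picture shows the whole red ring out of the brass mouth, with about 1 mm of bare rod behind it. The pose stayed within 0.1 mm for the last 0.3 s, against about 13 N of spring.

**Where the checks differ:** by the camera the rod is about 37.3 mm out and by the arm's travel about 36.7 mm. Both are past the 36 mm mark. While holding there is also a side load of about 8 N downwards, and the tool is tilted about 1°.

The other things on the bench looked undisturbed in the last scene picture.

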